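Swap out a worn pump, fit the pump modules to the dock, prime them in order and start

ROBOT

A 7-joint arm with a two-finger parallel gripper is mounted at the origin on the work surface. World frame = base frame: x ahead of the robot, y to its left, z up, the work surface at z = 0. Lengths are in m, angles in degrees, forces in N, time in s.
With the tool pointing down it reaches from about 0.4 to 0.85 m from the base axis. Payload 4.5 kg.
Tool frame: the origin (TCP) lies at the very end of the fingers, on their centre line; the grasp point (between the pads) lies 19 mm behind it (grip_depth is the distance from the TCP to the grasp point, in m); z points along the fingers, y is the line along which they close (so a half turn about z gives the same grasp; the last joint's range is limited). The gripper opens to 88 mm and grips with 3 to 60 N. Pads are 18 mm wide; open, the fingers measure 123 mm over their backs; the gripper's body (75 mm by 187 mm) begins 45 mm behind the grasp point.
Start: joints at [69.947, 39.483, -11.15, 89.685, 9.013, 51.709, -12.324], TCP at [0.234, -0.58, 0.239] pointing down, gripper open.
Joint ranges: [-172.22, 172.22], [-26.19, 119.32], [-84.43, 86.54], [7.71, 146.69], [-57.33, 237.33], [2.42, 119.75], [-152.13, 152.13]. Speed limits (degrees/s): [147.25, 147.25, 180, 180, 180, 180, 180].

INTERFACE

Orientations are given as [roll, pitch, yaw] about the fixed x, y, z axes, in that order (R = Rz(yaw) Ry(pitch) Rx(roll)).
In Python, from cell import * gives the robot as it stands.
- The arm moves only by the shell command python3 -m creep 'ROWS' [OPENING] [FORCE]. ROWS is JSON, a list of rows, each a list of 2 entries, a list of its own where there are three numbers: the shift along the tool's x, y, z in mm, then the turn about the tool's z in degrees. A call has exactly 5 rows; each row shifts and turns the commanded pose from where the row before left it, along the tool's axes as they then stand; what a row does not reach is not made up. A row lasts 1/10 s, in which the tool goes at most 50 mm and 8.59 degrees, less where a joint would pass 70% of its speed; a pose out of reach is approached as far as the arm can. A call is refused whole if a number of a shift passes 50 or a number of a turn 8.59, either way. A call with a gripper value outside its range is refused whole. OPENING is the finger opening in mm, from 0 to 88.1, set as the call begins (- or left out, the last holds). The fingers move at their own pace and stop on an object; FORCE is the grip in N (left out, the last holds). Time passes only in rows, so rows that do not move let the fingers close, or fill a call up. It gives the time, the measured TCP pose, the force, the opening and the grip force at its end, in the units of the state.
- get_state(): the state, without advancing time (a new reading comes with each control period).
- camera(name): name is "scene" or "top" or "wrist"; returns a dict with "color" (480x640x3 uint8, red, green, blue), "vfov" (degrees; the focal length in pixels is half the picture's height over the tangent of half this angle, whatever the lens; pixels are square), "cx", "cy" (the principal point, pixels), "R" (3x3) and "t" (3): a world point X has camera coordinates R X + t. Camera axes: x right, y down, z forward; pixel columns grow to the right and rows downward; lengths in m; the calibration is good to about 2 mm. A picture is of the moment at which its call begins. There is no depth.
- close_job(): hands the job in; it is judged then, once.
Trained networks look in a picture, given as the dict that the camera call returned (one of the last four; its "shot" number tells which), for a name from the list of things; names that differ only in an ending like _2 or _b are one class to them, and where a whole thing is asked for, a point or a joint stands for the part that bears it (a point fixed in the world has none). Each returns a list of dicts, best first, with "conf" (0 to 1); they miss things now and then, are a little off and sometimes report something else, mostly with a low value. They report only what shows in the picture. A call takes as long as a camera call.
- masks_of(picture, label): "mask" (480x640 bool, what is visible of it) and "xy" ([column, row] in pixels, amid what is visible of it).
- spot_point(picture, label): "xy" ([column, row] in pixels: a listed point, or the origin of a listed thing).
The state is a dict: "t": time; "joint_positions": joint angles; "qd": joint speeds; "joint_torque": joint torques, N m; "position": TCP position; "eef_rot": TCP orientation; "ft_force": force on the tool from outside, world axes, zero at the start; "moment": the same for the moment, N m; "opening": finger opening in m; "grasp_force": force on a finger pad.
Only numpy, scipy, OpenCV 4.12 (cv2) and the standard library are available. Lean on these libraries where they do the work, as an engineer would, in place of code of your own. Each camera call takes 0.05 s, during which the arm holds its last target. There are 200 camera calls.

TASK

Press the white standby key of the pump dock, then take the worn grey pump off the dock and stand it upright in the middle of the blue service tray, and fit every coloured pump module lying on the bench to the dock: each on the bay of its own colour, pump head towards the dock's keys, lowered over the two locating pins until it sits flush. When that is done, press the priming keys on top of the pumps one after another in the order pink, yellow, blue (skipping a pump that is not there), and last the green start key. Never press the red stop key, leave the bottle and the microplate where they stand, and finish with every pump still in its place.

Things in the scene. Friction and masses are not known exactly. Their poses are not given: they have to be found in the camera images.
- bay_pink (a point): middle of the dock's pink bay (at the +y end of the row, 88 mm pitch along y), on the flat deck 45 mm above the bench, edged with pink stripes. x points from the dock's key console to its rear, y left, z up. Two upright bullet-nosed locating pins stand at x, y = -42, +24 mm and +42, -24 mm, 10 mm thick, 16 mm tall (top 6 mm tapers to 4 mm thick). The dock is a fixed white case 216 (x) x 290 (y) mm
- bay_yellow (a point): middle of the dock's yellow bay (the middle one, 88 mm pitch along y), on the flat deck 45 mm above the bench, edged with yellow stripes. x points from the dock's key console to its rear, y left, z up. Two upright bullet-nosed locating pins stand at x, y = -42, +24 mm and +42, -24 mm, 10 mm thick, 16 mm tall (top 6 mm tapers to 4 mm thick). The dock is a fixed white case 216 (x) x 290 (y) mm
- bay_blue (a point): middle of the dock's blue bay (at the -y end of the row, 88 mm pitch along y), on the flat deck 45 mm above the bench, edged with blue stripes. x points from the dock's key console to its rear, y left, z up. Two upright bullet-nosed locating pins stand at x, y = -42, +24 mm and +42, -24 mm, 10 mm thick, 16 mm tall (top 6 mm tapers to 4 mm thick). The dock is a fixed white case 216 (x) x 290 (y) mm
- pump_pink_mid (a point): pink pump module, loose, about 0.45 kg, may be absent: a base plate 110 (x) x 74 (y) x 8 mm and on its middle a white housing 60 (x) x 44 (y) x 56 mm with pink top. This point is the housing's centre, 36 mm above the plate's underside (so 36 mm above the deck when flush). x to the rear, z up; a round pump head sticks out 15 mm at the front (-x). Grip the housing across its 44 mm
- pump_pink_hole (a point): front locating hole of the pink module, at the plate's underside, x, y = -42, +24 mm of the module's centre; the rear one is at +42, -24 mm. Both are 13 mm across, go right through the plate, and drop over the bay's two pins when the module's axes lie along the bay's
- prime_pink_top (a point): priming key of the pink pump, in the middle of its housing's top: sprung push key, a round cap 20 mm across standing 10 mm proud of the housing; this point is the middle of the cap's top face and goes down with it
- prime_pink (a joint): travel of the pink pump's priming key in m: 0 released, 0.005 fully down, grows as it is pressed straight down and springs back by itself; counts as pressed from about 0.004; needs 1.2 N to begin to move and 4 N fully down
- pump_yellow_mid (a point): yellow pump module, loose, about 0.45 kg, may be absent: a base plate 110 (x) x 74 (y) x 8 mm and on its middle a white housing 60 (x) x 44 (y) x 56 mm with yellow top. This point is the housing's centre, 36 mm above the plate's underside (so 36 mm above the deck when flush). x to the rear, z up; a round pump head sticks out 15 mm at the front (-x). Grip the housing across its 44 mm
- pump_yellow_hole (a point): front locating hole of the yellow module, at the plate's underside, x, y = -42, +24 mm of the module's centre; the rear one is at +42, -24 mm. Both are 13 mm across, go right through the plate, and drop over the bay's two pins when the module's axes lie along the bay's
- prime_yellow_top (a point): priming key of the yellow pump, in the middle of its housing's top: sprung push key, a round cap 20 mm across standing 10 mm proud of the housing; this point is the middle of the cap's top face and goes down with it
- prime_yellow (a joint): travel of the yellow pump's priming key in m: 0 released, 0.005 fully down, grows as it is pressed straight down and springs back by itself; counts as pressed from about 0.004; needs 1.2 N to begin to move and 4 N fully down
- pump_blue_mid (a point): blue pump module, loose, about 0.45 kg, may be absent: a base plate 110 (x) x 74 (y) x 8 mm and on its middle a white housing 60 (x) x 44 (y) x 56 mm with blue top. This point is the housing's centre, 36 mm above the plate's underside (so 36 mm above the deck when flush). x to the rear, z up; a round pump head sticks out 15 mm at the front (-x). Grip the housing across its 44 mm
- pump_blue_hole (a point): front locating hole of the blue module, at the plate's underside, x, y = -42, +24 mm of the module's centre; the rear one is at +42, -24 mm. Both are 13 mm across, go right through the plate, and drop over the bay's two pins when the module's axes lie along the bay's
- prime_blue_top (a point): priming key of the blue pump, in the middle of its housing's top: sprung push key, a round cap 20 mm across standing 10 mm proud of the housing; this point is the middle of the cap's top face and goes down with it
- prime_blue (a joint): travel of the blue pump's priming key in m: 0 released, 0.005 fully down, grows as it is pressed straight down and springs back by itself; counts as pressed from about 0.004; needs 1.2 N to begin to move and 4 N fully down
- standby_top (a point): standby key of the docking base, white, at the +y end of the console, beside the pink bay, on the strip in front of the bays: sprung push key, a round cap 24 mm across standing 10 mm proud of the base's top; this point is the middle of the cap's top face and goes down with it
- standby (a joint): travel of the standby key in m: 0 released, 0.005 fully down, grows as it is pressed straight down and springs back by itself; counts as pressed from about 0.004; needs 1.2 N to begin to move and 4 N fully down
- start_top (a point): start key of the docking base, green, at the -y end of the console, beside the blue bay, on the strip in front of the bays: sprung push key, a round cap 24 mm across standing 10 mm proud of the base's top; this point is the middle of the cap's top face and goes down with it
- start (a joint): travel of the start key in m: 0 released, 0.005 fully down, grows as it is pressed straight down and springs back by itself; counts as pressed from about 0.004; needs 1.2 N to begin to move and 4 N fully down
- stop (a joint): travel of the red stop key in m: 0 released, 0.005 fully down, grows as it is pressed straight down and springs back by itself; counts as pressed from about 0.004; needs 1.2 N to begin to move and 4 N fully down. It has a 24 mm cap and stands midway between the white and the green keys, 92 mm from each
- bottle: bystander: glass reagent bottle with blue cap, 86 mm across, 178 mm tall; origin at the centre of its underside
- microplate: bystander: 24-well microplate, 86 x 128 x 16 mm; origin at the centre of its underside
- pump_worn_mid (a point): worn grey pump module, loose, about 0.45 kg, always there, at the start flush on the dock's middle (yellow) bay: plate, holes and housing of the same sizes as the others, but grey top and head and a dead key; this point is the housing's centre, 36 mm above the plate's underside; x to the rear, z up
- tray_in (a point): middle of the inner floor of the shallow blue service tray, fixed, 158 (x) x 128 (y) mm outside, 150 x 120 mm inside, floor 4 mm above the bench, rim 16 mm above it; axes along its sides

How it is judged (in metres and radians):
On the way, in this order (a step that is already met when the one before it is completed fails the run):
1. the white standby key is pressed, before the modules are changed (value of joint standby above 0.004 m), for 0.1 s.
2. the worn pump stands in the tray and every coloured module present sits flush over the pins of the bay of its colour, head towards the keys (x of pump_worn_mid in the frame of tray_in between -0.03 and 0.03 m and y of pump_worn_mid in the frame of tray_in between -0.03 and 0.03 m and z of pump_worn_mid in the frame of tray_in below 0.0385 m and angle between each of pump_worn_mid, pump_pink_mid, pump_yellow_mid, pump_blue_mid's own z axis and vertical below 0.04 rad and horizontal distance between pump_pink_mid and bay_pink below 0.004 m and z of pump_pink_mid in the frame of bay_pink below 0.0385 m and x of pump_pink_hole in the frame of bay_pink below -0.035 m and horizontal distance between pump_yellow_mid and bay_yellow below 0.004 m and z of pump_yellow_mid in the frame of bay_yellow below 0.0385 m and x of pump_yellow_hole in the frame of bay_yellow below -0.035 m and horizontal distance between pump_blue_mid and bay_blue below 0.004 m and z of pump_blue_mid in the frame of bay_blue below 0.0385 m and x of pump_blue_hole in the frame of bay_blue below -0.035 m), for 0.3 s.
3. the pink pump's priming key is pressed (value of joint prime_pink above 0.004 m), for 0.1 s.
4. the yellow pump's priming key is pressed (value of joint prime_yellow above 0.004 m), for 0.1 s.
5. the blue pump's priming key is pressed (value of joint prime_blue above 0.004 m), for 0.1 s.
6. the green start key is pressed, with every module flush on its bay and the worn pump in the tray (all of step 2 and value of joint start above 0.004 m), for 0.1 s.
At the end, for the whole second after the job is handed in: the worn pump stands upright on the tray's floor, within 30 mm of its middle along each side; each coloured module present is upright and flush on its bay (centre within 4 mm in plan, at most 2.5 mm proud), head towards the keys; all keys are released (all of step 2 and value of joint each of standby, stop, start, prime_pink, prime_yellow, prime_blue below 0.001 m); the robot touches nothing.
It fails at once if the red stop key is pressed (value of joint stop above 0.003 m).
It fails at once if the bottle is moved or tipped over (distance of bottle from where it was at the start of the episode above 0.03 m or angle between bottle's own z axis and vertical above 0.3 rad).
It fails at once if the microplate is moved or tipped over (distance of microplate from where it was at the start of the episode above 0.03 m or angle between microplate's own z axis and vertical above 0.3 rad).
Of pump_pink, pump_yellow, pump_blue only 2 to 3 are there at a start; the rules pass over those that are not, and their reading is None.
At some moment in a run one of pump_pink, pump_yellow, pump_blue, pump_worn may be knocked a few centimetres aside while the robot is not near it.
Once in a run the grip may slacken for a moment while it holds something.
It also fails if it takes over 210 s, if anything falls off the work surface, if the arm or the gripper's body presses on something with over 40 N, if the wrist force passes 120 N, or if a joint passes its speed limit or range.

## Working session

There is one attempt and no reset: what is moved stays moved. The work goes in short steps, Python scripts to look and compute and a shell command to move; the robot and the scene stay as the last step left them, time stands still between calls to the robot, and variables do not carry over. Pictures are saved under pics/ and viewed, at most 14 in all, crops included, and the job is handed in when it is done.

```bash
ls; mkdir -p pics; cat > h.py <<'E'
from cell import *
import numpy as np, cv2
from scipy.spatial.transform import Rotation as Ro
def ray(p,xy):
    f=240/np.tan(np.radians(p["vfov"])/2); R=np.array(p["R"]); t=np.array(p["t"])
    d=R.T@np.array([(xy[0]-p["cx"])/f,(xy[1]-p["cy"])/f,1]); return -R.T@t,d
def at_z(p,xy,z):
    o,d=ray(p,xy); return o+d*(z-o[2])/d[2]
def proj(p,X):
    f=240/np.tan(np.radians(p["vfov"])/2); c=np.array(p["R"])@X+np.array(p["t"]); return c[:2]/c[2]*f+[p["cx"],p["cy"]]
def pt(p,l,z,n=1):
    r=[x for x in spot_point(p,l)[:n]]
    return [(round(x["conf"],2),np.round(x["xy"],0).tolist(),np.round(at_z(p,x["xy"],z),4).tolist()) for x in r]
def save(p,n): cv2.imwrite("pics/"+n+".png",cv2.cvtColor(p["color"],cv2.COLOR_RGB2BGR))
def to(x,y,z=None,yaw=None):
    """shift in tool mm from present pose to world target"""
    s=get_state(); R=Ro.from_euler("xyz",s["eef_rot"],degrees=True); p=np.array(s["position"])
    d=np.array([x,y,p[2] if z is None else z])-p
    print("tool shift mm",np.round(R.inv().apply(d)*1000,1),"pos",np.round(p,4),"rot",np.round(s["eef_rot"],2),"F",np.round(s["ft_force"],1),"open",round(s["opening"],4),"t",round(s["t"],2))
E
cat > a.py <<'E'
from h import *
print({k:v for k,v in get_state().items()})
H=dict(bay_pink=.045,bay_yellow=.045,bay_blue=.045,standby_top=.055,start_top=.055,tray_in=.004,pump_worn_mid=.081,bottle=0,microplate=0)
for c in ("pink","yellow","blue"): H["pump_%s_mid"%c]=.036; H["pump_%s_hole"%c]=0; H["prime_%s_top"%c]=.074
for cam in ("top","scene"):
    p=camera(cam); save(p,cam+"0"); print(cam,p["vfov"],np.round(-np.array(p["R"]).T@np.array(p["t"]),3))
    for l,z in H.items(): print(l,pt(p,l,z))
E
python3 a.py
```

```text
pics
{'t': 0.0, 'joint_positions': array([ 69.94586522,  39.53387294, -11.14432511,  89.74311153,
         9.01433136,  51.7092827 , -12.32408302]), 'qd': array([-0.11648589,  0.03535732, -0.03524938,  0.03867005,  0.13967102,
        0.00154747,  0.02006382]), 'joint_torque': array([-1.01569152e-03, -5.27557218e+01, -1.26676016e+00, -1.53427130e+01,
       -5.24713250e-02,  6.58825447e-03,  1.83241118e-04]), 'position': array([ 0.2337476 , -0.57897865,  0.23791049]), 'eef_rot': array([-1.79896142e+02,  9.04775671e-03,  2.19962633e+01]), 'ft_force': array([-0.19444359, -0.07086041, -0.19911398]), 'moment': array([-0.01589275,  0.04089201, -0.06257732]), 'grasp_force': 0.0, 'opening': 0.08819261225804721}
top 42.90947072492544 [ 0.406 -0.023  1.408]
bay_pink [(0.94, [165.0, 239.0], [0.5826, 0.312, 0.045])]
bay_yellow []
bay_blue [(0.95, [242.0, 246.0], [0.5645, 0.138, 0.045])]
standby_top [(0.6, [201.0, 238.0], [0.5822, 0.2289, 0.055])]
start_top [(0.66, [237.0, 292.0], [0.4596, 0.1482, 0.055])]
tray_in [(0.78, [337.0, 202.0], [0.6694, -0.0787, 0.004])]
pump_worn_mid [(0.89, [200.0, 2
[... 1016 characters left out ...]
, [0.6698, -0.0828, 0.004])]
pump_worn_mid [(0.67, [430.0, 261.0], [0.5659, 0.2234, 0.081])]
bottle [(0.54, [313.0, 213.0], [0.3991, -0.1255, 0.0])]
microplate [(0.97, [335.0, 328.0], [0.7613, 0.0686, 0.0])]
pump_pink_mid []
pump_pink_hole [(0.57, [428.0, 276.0], [0.5294, 0.2181, 0.0])]
prime_pink_top []
pump_yellow_mid [(0.59, [282.0, 203.0], [0.4314, -0.2025, 0.036])]
pump_yellow_hole [(0.67, [295.0, 207.0], [0.3944, -0.1798, 0.0])]
prime_yellow_top [(0.47, [283.0, 188.0], [0.4159, -0.2032, 0.074])]
pump_blue_mid [(0.95, [310.0, 226.0], [0.4944, -0.097, 0.036])]
pump_blue_hole [(0.88, [327.0, 233.0], [0.4641, -0.0611, 0.0])]
prime_blue_top [(0.49, [314.0, 212.0], [0.4858, -0.0896, 0.074])]
```

```bash
python3 - <<'E'
import cv2
a=cv2.imread("pics/top0.png"); cv2.imwrite("pics/t1.png",cv2.resize(a[120:370,120:460],None,fx=2.3,fy=2.3,interpolation=cv2.INTER_CUBIC))
E
```

```text
(no output)
```

View pics/t1.png

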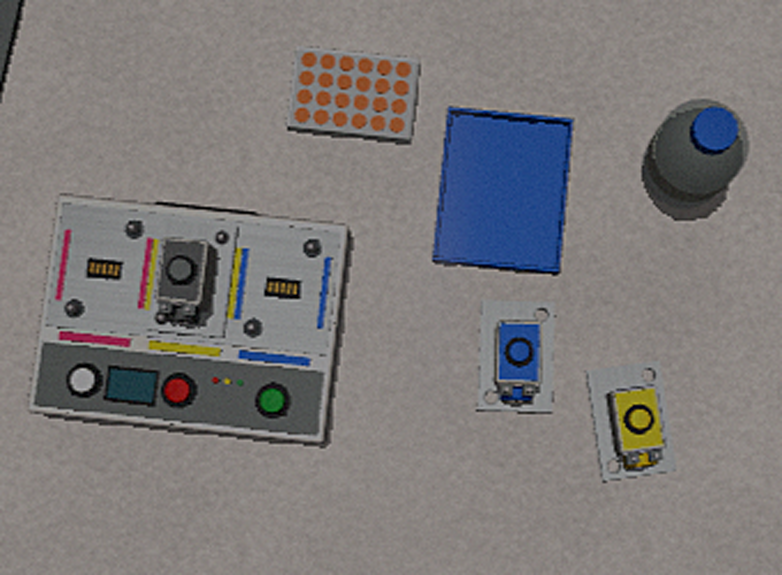

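View pics/scene0.png

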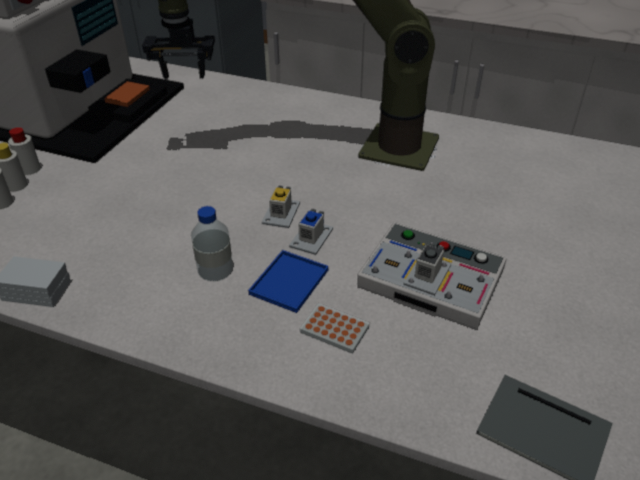

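```bash
cat > b.py <<'E'
from h import *
p=camera("top")
g=lambda u,v,z: at_z(p,(u/2.3+120,v/2.3+120),z)[:2]
def fit(model,meas):
    m=np.array(model);q=np.array(meas);a=m-m.mean(0);b=q-q.mean(0)
    th=np.arctan2((a[:,0]*b[:,1]-a[:,1]*b[:,0]).sum(),(a*b).sum());c,s=np.cos(th),np.sin(th);R=np.array([[c,-s],[s,c]])
    t=q.mean(0)-R@m.mean(0); return np.degrees(th),R,t,np.round((m@R.T+t-q)*1000,1)
th,R,t,r=fit([(-.042,.112),(.042,.064),(-.042,-.064),(.042,-.112)],[g(74,308,.058),g(134,229,.058),g(253,327,.058),g(312,247,.058)])
print("dock",th,t,r.tolist())
for n,x in(("pink",(0,.088)),("blue",(0,-.088))):print(n,R@x+t)
w,gr=g(84,380,.055),g(272,400,.055);red=g(178,390,.055)
print("keys",w,gr,red,np.linalg.norm(w-gr),(R.T@(w-t)),R.T@(gr-t))
print("worn",g(180,269,.119))
for n,k,f,rr in(("yellow",(639,419),(614,467),(649,376)),("blue",(519,352),(491,396),(543,315))):
    th,R2,t2,r=fit([(-.042,.024),(.042,-.024)],[g(*f,.008),g(*rr,.008)]);print(n,th,t2,r.tolist(),"key",g(*k,.074))
c=[g(*x,.016) for x in((448,108),(573,119),(560,272),(434,262))];print("tray",np.mean(c,0),[np.linalg.norm(c[i]-c[i-1]) for i in range(4)],np.degrees(np.arctan2(*(c[0]-c[3])[::-1])))
s=get_state();w_=w
to(w[0],w[1],.12)
E
python3 b.py
```

```text
dock -6.631517827433752 [0.57542351 0.221756  ] [[-0.5, 1.1], [0.8, 0.5], [-0.4, -0.6], [0.2, -1.1]]
pink [0.58558606 0.30916723]
blue [0.56526095 0.13434478]
keys [0.47771877 0.3263859 ] [0.4564421  0.14538075] [0.46707026 0.23579677] 0.18225137480168555 [-0.10913407  0.09264657] [-0.10936526 -0.08960466]
worn [0.57593471 0.22306236]
yellow 7.138493732721125 [ 0.4330009  -0.20545127] [[0.0, -0.0], [-0.0, 0.0]] key [ 0.43382181 -0.20395216]
blue -3.8500372113472574 [ 0.49976502 -0.0931001 ] [[-0.2, 0.1], [0.2, -0.1]] key [ 0.49851232 -0.09168417]
tray [ 0.66621157 -0.08224706] [np.float64(0.1582078556783367), np.float64(0.12714742652982378), np.float64(0.15694440263509668), np.float64(0.12632097347391621)] -5.744315542961144
tool shift mm [ 565.2 -748.8  118.7] pos [ 0.2341 -0.5795  0.2387] rot [180.    -0.    21.99] F [-0.  -0.2 -0.1] open 0.088 t 1.95
```

```bash
python3 -m creep '[[[40,0,0],4.4],[[40,0,0],4.4],[[40,0,0],4.4],[[40,0,0],4.4],[[40,0,0],4.4]]' 0 10
python3 -m creep '[[[0,-45,0],0],[[0,-45,0],0],[[0,-45,0],0],[[0,-45,0],0],[[0,-45,0],0]]'
python3 -m creep '[[[0,-45,0],0],[[0,-45,0],0],[[0,-45,0],0],[[0,-45,0],0],[[0,-45,0],0]]'
python3 -m creep '[[[0,-45,0],0],[[0,-45,0],0],[[0,-45,0],0],[[0,-45,0],0],[[0,-45,0],0]]'
python3 -c "
from h import *
to(.4777,.3264,.10)"
```

```text
t: 2.45
position: [0.4293, -0.5333, 0.2389]
eef_rot: [-180.0, -0.0, -0.2]
ft_force: [0.4, -0.2, -0.7]
opening: 0.0502
grasp_force: 0.0
t: 2.95
position: [0.4276, -0.3074, 0.2389]
eef_rot: [180.0, -0.0, -0.0]
ft_force: [0.5, 0.4, 0.3]
opening: 0.0104
grasp_force: 0.0
t: 3.45
position: [0.4278, -0.0824, 0.239]
eef_rot: [180.0, -0.1, -0.0]
ft_force: [0.0, 0.1, 0.2]
opening: 0.0007
grasp_force: 0.0
t: 3.95
position: [0.4277, 0.1428, 0.239]
eef_rot: [-180.0, -0.0, 0.0]
ft_force: [1.5, 0.4, -0.4]
opening: 0.0008
grasp_force: 0.0
tool shift mm [  49.9 -183.5  139.1] pos [0.4277 0.1428 0.239 ] rot [-1.7999e+02 -5.0000e-02  0.0000e+00] F [ 1.5  0.4 -0.4] open 0.0008 t 3.95
```

```bash
python3 -m creep '[[[10,-37,0],1.3],[[10,-37,0],1.3],[[10,-37,0],1.3],[[10,-37,0],1.3],[[10,-37,0],1.4]]'
python3 -c "
from h import *
p=camera('wrist');save(p,'w1');print(-np.array(p['R']).T@np.array(p['t']))
for l,z in dict(standby_top=.055,start_top=.055,bay_pink=.045,bay_yellow=.045,bay_blue=.045,pump_worn_mid=.081).items(): print(l,pt(p,l,z))
to(.4777,.3264,.057)"
```

```text
t: 4.45
position: [0.4862, 0.3251, 0.2388]
eef_rot: [-180.0, -0.0, -6.6]
ft_force: [1.5, -0.1, -0.6]
opening: 0.0004
grasp_force: 0.0
[0.5596745  0.31577268 0.38353054]
standby_top [(0.56, [315.0, 228.0], [0.4797, 0.3269, 0.055])]
start_top [(0.61, [497.0, 227.0], [0.4597, 0.1451, 0.055])]
bay_pink [(0.75, [318.0, 115.0], [0.5866, 0.3115, 0.045])]
bay_yellow [(0.51, [500.0, 228.0], [0.4553, 0.1364, 0.045])]
bay_blue [(0.68, [509.0, 117.0], [0.5638, 0.1317, 0.045])]
pump_worn_mid [(0.74, [420.0, 108.0], [0.5788, 0.2261, 0.081])]
tool shift mm [ -8.7  -4.3 181.7] pos [0.486  0.3214 0.2387] rot [ 1.7992e+02  2.0000e-02 -6.7100e+00] F [-0.1 -0.9 -0.7] open 0.0005 t 4.8
```

View pics/w1.png

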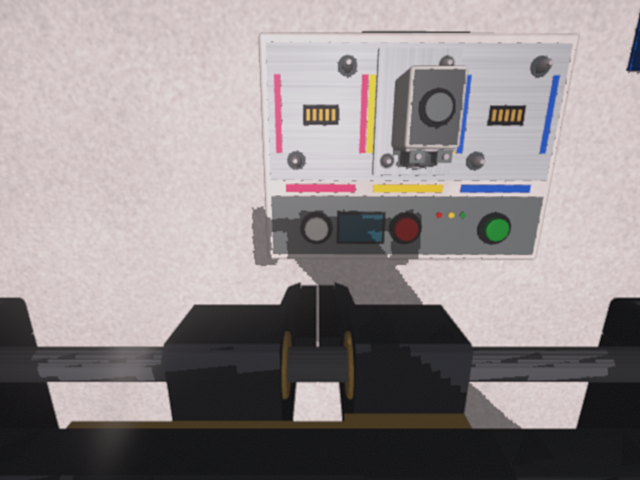

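```bash
python3 -m creep '[[[-2,-1,35],0],[[-2,-1,35],0],[[-2,-1,35],0],[[-1,-1,35],0],[[0,-1,34],0]]'
python3 -m creep '[[[0,0,4],0],[[0,0,4],0],[[0,0,4],0],[[0,0,2],0],[[0,0,1],0]]'
python3 -m creep '[[[0,0,0.5],0],[[0,0,0],0],[[0,0,0],0],[[0,0,0],0],[[0,0,0],0]]'
python3 - <<'E'
from h import *
p=camera('wrist');save(p,'w2')
to(.479,.3266,.05)
g=lambda u,v,z: at_z(p,(u,v),z)[:2]
E
```

```text
t: 5.3
position: [0.4797, 0.3276, 0.0639]
eef_rot: [180.0, -0.0, -6.7]
ft_force: [-0.4, 0.1, 0.1]
opening: 0.0004
grasp_force: 0.0
t: 5.8
position: [0.4808, 0.3289, 0.051]
eef_rot: [-179.9, -0.1, -6.6]
ft_force: [0.2, -2.4, 3.7]
opening: 0.0007
grasp_force: 1.8
t: 6.3
position: [0.4808, 0.3289, 0.0504]
eef_rot: [-180.0, -0.1, -6.6]
ft_force: [-0.3, -2.4, 7.4]
opening: 0.0005
grasp_force: 3.7
tool shift mm [-1.5  2.5  0.4] pos [0.4808 0.3289 0.0504] rot [-1.7996e+02 -1.2000e-01 -6.6400e+00] F [ 0.4 -2.5  7.6] open 0.0005 t 6.35
```

```bash
python3 -m creep '[[[0,0,-20],0],[[0,0,-40],0],[[0,0,-50],0],[[0,0,-45],0],[[0,0,-40],0]]'
python3 -m creep '[[[8,25,0],0],[[8,25,0],0],[[8,25,0],0],[[8,26,0],0],[[0,0,0],0]]' 65
python3 - <<'E'
from h import *
p=camera('wrist');save(p,'w3')
for l,z in dict(bay_pink=.045,bay_blue=.045,pump_worn_mid=.081).items(): print(l,pt(p,l,z))
to(.5765,.224,.066)
E
```

```text
t: 6.85
position: [0.4796, 0.3296, 0.2469]
eef_rot: [-179.9, -0.1, -6.6]
ft_force: [0.4, 0.4, 0.1]
opening: 0.0004
grasp_force: 0.0
t: 7.35
position: [0.5008, 0.2204, 0.2446]
eef_rot: [179.9, -0.1, -7.0]
ft_force: [0.5, 0.0, 0.1]
opening: 0.0385
grasp_force: 0.0
bay_pink [(0.73, [214.0, 142.0], [0.589, 0.3099, 0.045])]
bay_blue [(0.74, [397.0, 143.0], [0.5663, 0.1312, 0.045])]
pump_worn_mid [(0.72, [300.0, 146.0], [0.5752, 0.2254, 0.081])]
tool shift mm [ 76.9  -5.8 178.3] pos [0.4994 0.2267 0.2443] rot [-1.7993e+02  1.0000e-02 -6.4900e+00] F [ 0.5  0.5 -0.5] open 0.0541 t 7.55
```

View pics/w3.png

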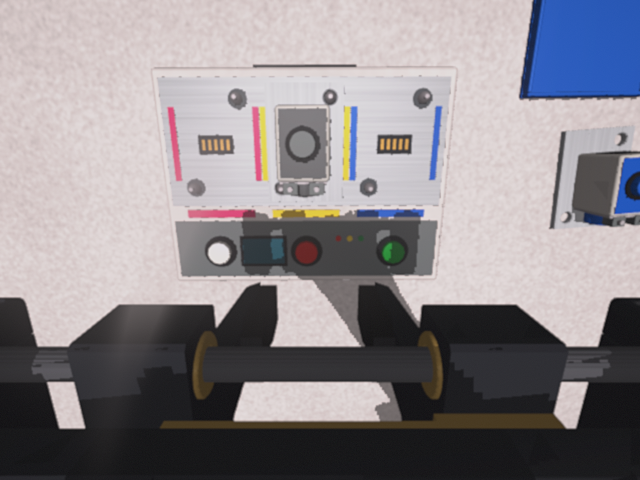

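```bash
cat >> h.py <<'E'
def fit(model,meas):
    m=np.array(model);q=np.array(meas);a=m-m.mean(0);b=q-q.mean(0)
    th=np.arctan2((a[:,0]*b[:,1]-a[:,1]*b[:,0]).sum(),(a*b).sum());c,s=np.cos(th),np.sin(th);R=np.array([[c,-s],[s,c]])
    t=q.mean(0)-R@m.mean(0); return np.degrees(th),R,t,np.round((m@R.T+t-q)*1000,1)
E
python3 - <<'E'
from h import *
p=camera('wrist'); save(p,'w4')
g=lambda u,v,z: at_z(p,(u,v),z)[:2]
# refine blob centres of dark pins near the seen places
import cv2
im=cv2.cvtColor(p["color"],cv2.COLOR_RGB2GRAY)
def blob(u,v,r=13):
    w=im[v-r:v+r+1,u-r:u+r+1]; m=(w<105).astype(np.uint8); n,L,S,C=cv2.connectedComponentsWithStats(m)
    k=1+np.argmax(S[1:,4]); return C[k]+[u-r,v-r],S[k,4]
P=[blob(196,187),blob(237,98),blob(368,187),blob(423,98)];print([(np.round(a,1).tolist(),int(b)) for a,b in P])
th,R,t,r=fit([(-.042,.112),(.042,.064),(-.042,-.064),(.042,-.112)],[g(*a,.054) for a,b in P]);print("dock",th,t,r.tolist())
print("keys",[ (R.T@(g(*x,.055)-t)).round(4) for x in((221,252),(393,251))])
print("worn key",g(303,144,.119))
to(*t,.066)
E
```

```text
Traceback (most recent call last):
ValueError: attempt to get argmax of an empty sequence
```

```bash
cat >> h.py <<'E'
def blob(p,u,v,r=15):
    im=cv2.cvtColor(p["color"],cv2.COLOR_RGB2GRAY)
    w=im[v-r:v+r+1,u-r:u+r+1]; m=(w<np.median(w)-30).astype(np.uint8); n,L,S,C=cv2.connectedComponentsWithStats(m)
    k=1+np.argmax(S[1:,4]); return C[k]+[u-r,v-r],int(S[k,4])
def dock(p,px,z=.054):
    P=[blob(p,*x) for x in px];print([(np.round(a,1).tolist(),b) for a,b in P])
    th,R,t,r=fit([(-.042,.112),(.042,.064),(-.042,-.064),(.042,-.112)],[at_z(p,a,z)[:2] for a,b in P]);print("dock",th,t,r.tolist()); return th,R,t
E
python3 - <<'E'
from h import *
p=camera('wrist')
g=lambda u,v,z: at_z(p,(u,v),z)[:2]
th,R,t=dock(p,[(196,187),(237,98),(368,187),(423,98)])
print("keys",[ (R.T@(g(*x,.055)-t)).round(4) for x in((221,252),(393,251))])
print("worn key",g(303,144,.119))
to(*t,.066)
E
```

```text
[([202.8, 183.8], 249), ([244.6, 95.1], 290), ([375.0, 185.0], 255), ([430.2, 96.2], 301)]
dock -6.73909948542401 [0.57618774 0.22181632] [[-1.0, 3.9], [1.5, 1.4], [-1.4, -1.7], [0.9, -3.5]]
keys [array([-0.111 ,  0.0954]), array([-0.109 , -0.0844])]
worn key [0.57460108 0.22835748]
tool shift mm [ 76.8  -3.7 178.2] pos [0.4994 0.2267 0.2442] rot [-1.7995e+02  1.0000e-02 -6.4700e+00] F [ 0.1 -0.3  0.4] open 0.0624 t 7.65
```

```bash
sed -i 's/z=.054/z=.046/' h.py; sed -i 's/at_z(p,(u\/2.3/at_z(p,(u\/2.3/; s/\.058/.046/g; s/^to.*//' b.py; python3 b.py | head -4
python3 - <<'E'
from h import *
p=camera('wrist')
g=lambda u,v,z: at_z(p,(u,v),z)[:2]
th,R,t=dock(p,[(203,184),(245,95),(375,185),(430,96)])
for c in((309,141),(303,144)):print("worn key",g(*c,.119))
q=cv2.medianBlur(cv2.cvtColor(p["color"],cv2.COLOR_RGB2GRAY),3)
c=cv2.HoughCircles(q[110:175,270:345],cv2.HOUGH_GRADIENT,1,30,param1=80,param2=15,minRadius=8,maxRadius=25);print(None if c is None else c[0][:3]+[270,110,0])
c=cv2.HoughCircles(q[225:275,180:420],cv2.HOUGH_GRADIENT,1,40,param1=80,param2=15,minRadius=8,maxRadius=25)
for x in c[0]: print(x+[180,225,0],(R.T@(g(x[0]+180,x[1]+225,.055)-t)).round(4))
to(*t,.066)
E
```

```text
dock -6.6315178274337585 [0.57692994 0.22393441] [[-0.3, 0.1], [0.3, -0.0], [0.0, -0.1], [-0.1, -0.1]]
pink [0.5870925  0.31134563]
blue [0.56676739 0.13652318]
keys [0.47771877 0.3263859 ] [0.4564421  0.14538075] [0.46707026 0.23579677] 0.18225137480168555 [-0.11037885  0.09030877] [-0.11061005 -0.09194245]
[([202.3, 184.1], 256), ([244.7, 95.3], 324), ([374.9, 185.0], 260), ([430.2, 96.1], 318)]
dock -6.732547373332427 [0.57624847 0.22158259] [[-0.3, 0.8], [0.4, 0.3], [-0.3, -0.4], [0.1, -0.7]]
worn key [0.57633535 0.2230281 ]
worn key [0.57465715 0.22789195]
[[310.5 140.5  12.5]]
[311.5        248.5         15.19999981] [-0.1066  0.0005]
[226.5        248.5         15.80000019] [-0.107   0.0891]
[398.5        249.5         15.60000038] [-0.1073 -0.0902]
tool shift mm [ 76.7  -4.1 178.1] pos [0.4996 0.2262 0.2441] rot [-1.7998e+02  1.0000e-02 -6.5100e+00] F [ 0.   1.  -0.6] open 0.0651 t 7.75
```

```bash
python3 -m creep '[[[26,-2,0],0.1],[[26,-2,0],0.1],[[25,-1,20],0],[[0,0,40],0],[[0,0,40],0]]'
python3 -m creep '[[[0,0,30],0],[[0,0,25],0],[[0,0,16],0],[[0,0,8],0],[[0,0,0],0]]'
python3 -m creep '[[[0,0,0],0],[[0,0,0],0],[[0,0,0],0],[[0,0,0],0],[[0,0,0],0]]' 30 35
python3 -m creep '[[[0,0,0],0],[[0,0,0],0],[[0,0,0],0],[[0,0,0],0],[[0,0,0],0]]'
python3 -c "
from h import *
to(.6662,-.0822,.066)"
```

```text
t: 8.25
position: [0.5782, 0.2216, 0.1434]
eef_rot: [-179.9, -0.1, -6.8]
ft_force: [-0.0, 0.4, 0.5]
opening: 0.0649
grasp_force: 0.0
t: 8.75
position: [0.5766, 0.2211, 0.0646]
eef_rot: [180.0, 0.1, -6.8]
ft_force: [0.3, -0.4, 0.6]
opening: 0.0652
grasp_force: 0.0
t: 9.25
position: [0.5779, 0.2219, 0.0664]
eef_rot: [-179.9, -0.1, -6.8]
ft_force: [-0.8, 1.9, 6.4]
opening: 0.0439
grasp_force: 35.0
t: 9.75
position: [0.5779, 0.2219, 0.0664]
eef_rot: [-179.9, -0.1, -6.8]
ft_force: [-0.5, 1.9, 6.8]
opening: 0.0435
grasp_force: 35.0
tool shift mm [1.237e+02 2.915e+02 2.000e-01] pos [0.5779 0.2219 0.0664] rot [-1.799e+02 -1.300e-01 -6.790e+00] F [-0.5  1.9  6.8] open 0.0435 t 9.75
```

```bash
python3 -m creep '[[[0,0,-4],0],[[0,0,-10],0],[[0,0,-16],0],[[0,0,-20],0],[[0,0,-15],0]]'
python3 -m creep '[[[6,14,0],0],[[12,27,0],0],[[13,30,0],0],[[13,30,0],0],[[13,30,0],0]]'
python3 -m creep '[[[13,30,0],0],[[13,30,0],0],[[13,30,0],0],[[13,30,0],0],[[10,25,0],0]]'
python3 -m creep '[[[5,15,0],0],[[0,0,0],0],[[0,0,0],0],[[0,0,0],0],[[0,0,0],0]]'
python3 -c "
from h import *
p=camera('wrist');save(p,'w5')
print(pt(p,'pump_worn_mid',.1))
p=camera('top');print(pt(p,'pump_worn_mid',.12),pt(p,'tray_in',.004),pt(p,'pump_blue_mid',.036),pt(p,'pump_yellow_mid',.036))
to(.6662,-.0822,.030)"
```

```text
t: 10.25
position: [0.5766, 0.2201, 0.132]
eef_rot: [179.9, 0.0, -6.9]
ft_force: [1.1, -0.3, -3.6]
opening: 0.0438
grasp_force: 35.0
t: 10.75
position: [0.6175, 0.0807, 0.1296]
eef_rot: [179.9, 0.1, -6.9]
ft_force: [-0.1, -0.4, -4.7]
opening: 0.0436
grasp_force: 35.0
t: 11.25
position: [0.6614, -0.072, 0.1294]
eef_rot: [179.8, 0.1, -7.0]
ft_force: [-0.5, -0.1, -4.8]
opening: 0.0436
grasp_force: 35.0
t: 11.75
position: [0.6653, -0.0801, 0.1302]
eef_rot: [-179.9, 0.0, -6.6]
ft_force: [-0.0, -0.0, -5.4]
opening: 0.0433
grasp_force: 35.0
[]
[] [] [] [(0.81, [396.0, 298.0], [0.4442, -0.2051, 0.036])]
tool shift mm [  0.6  -0.4 100.3] pos [ 0.6656 -0.0825  0.1303] rot [ 1.7999e+02 -1.0000e-02 -6.8000e+00] F [-0.1 -0.1 -4. ] open 0.0434 t 12.1
```

View pics/w5.png

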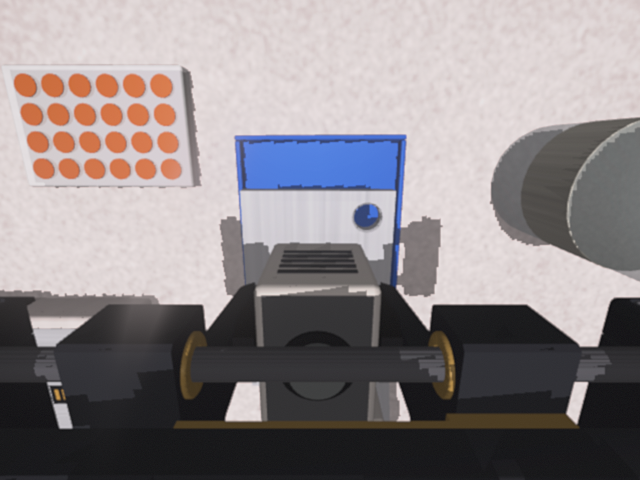

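```bash
python3 -m creep '[[[0,0,25],0],[[0,0,30],0],[[0,0,25],0],[[0,0,12],0],[[0,0,6],0]]'
python3 -m creep '[[[0,0,2],0],[[0,0,2],0],[[0,0,2],0],[[0,0,2],0],[[0,0,0],0]]'
python3 -m creep '[[[0,0,0],0],[[0,0,0],0],[[0,0,0],0],[[0,0,0],0],[[0,0,0],0]]' 65
```

```text
t: 12.6
position: [0.665, -0.0826, 0.031]
eef_rot: [180.0, 0.1, -6.8]
ft_force: [-0.4, -0.6, -3.7]
opening: 0.0438
grasp_force: 35.0
t: 13.1
position: [0.6663, -0.0828, 0.0255]
eef_rot: [180.0, -0.1, -6.8]
ft_force: [-1.4, -0.3, 1.7]
opening: 0.0433
grasp_force: 35.0
t: 13.6
position: [0.6656, -0.0827, 0.0242]
eef_rot: [180.0, -0.0, -6.8]
ft_force: [0.1, 0.2, -1.0]
opening: 0.0649
grasp_force: 0.0
```

```bash
python3 -m creep '[[[0,0,-30],0],[[0,0,-50],0],[[0,0,-50],0],[[-10,0,-50],0],[[-30,5,-40],0]]'
python3 -m creep '[[[-40,7,0],-1],[[-45,8,0],-1],[[-45,8,0],-0.9],[[-40,5,0],0],[[-25,5,0],0]]'
python3 - <<'E'
from h import *
p=camera('wrist');save(p,'w6')
for c in("blue","yellow"):
    for l,z in(("pump_%s_mid",.036),("pump_%s_hole",.008),("prime_%s_top",.074)): print(l%c,pt(p,l%c,z))
to(.4995,-.0925,.020)
p=camera('top');save(p,'top2');print(pt(p,'pump_worn_mid',.04),pt(p,'tray_in',.004),pt(p,'pump_blue_mid',.036),pt(p,'pump_yellow_mid',.036))
E
```

```text
t: 14.1
position: [0.6281, -0.0821, 0.246]
eef_rot: [-179.9, -0.4, -6.7]
ft_force: [0.6, 0.1, 0.7]
opening: 0.0649
grasp_force: 0.0
t: 14.6
position: [0.4248, -0.0984, 0.2432]
eef_rot: [180.0, 0.1, -3.9]
ft_force: [-0.9, -1.2, -1.0]
opening: 0.065
grasp_force: 0.0
pump_blue_mid [(0.72, [74.0, 209.0], [0.45, 0.1572, 0.036])]
pump_blue_hole [(0.47, [420.0, 201.0], [0.4282, -0.2173, 0.008])]
prime_blue_top [(0.64, [302.0, 145.0], [0.499, -0.091, 0.074])]
pump_yellow_mid [(0.72, [417.0, 201.0], [0.4336, -0.2057, 0.036])]
pump_yellow_hole [(0.58, [392.0, 235.0], [0.3906, -0.1849, 0.008])]
prime_yellow_top [(0.93, [428.0, 209.0], [0.4325, -0.2055, 0.074])]
tool shift mm [ 68.6 -10.2 223.2] pos [ 0.43   -0.098   0.2431] rot [-1.7999e+02 -1.0000e-01 -3.8700e+00] F [-1.1 -0.8  0. ] open 0.0653 t 14.95
[(0.85, [340.0, 200.0], [0.6677, -0.0845, 0.04])] [] [(0.63, [347.0, 271.0], [0.5057, -0.0963, 0.036])] []
```

View pics/w6.png

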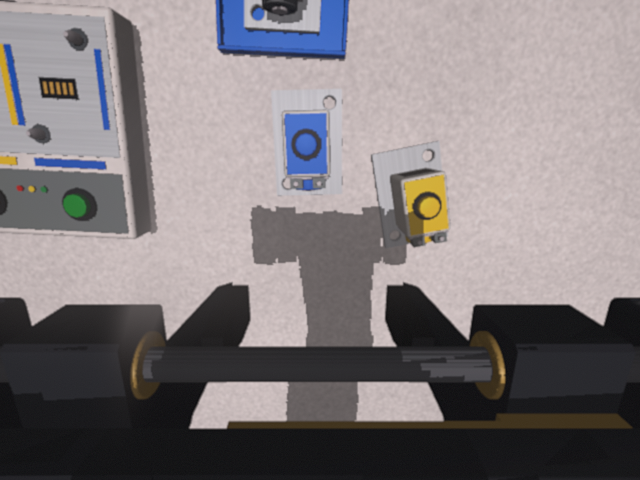

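```bash
python3 -m creep '[[[23,-4,10],0],[[23,-4,30],0],[[23,-3,45],0],[[0,0,45],0],[[0,0,40],0]]'
python3 -m creep '[[[0,0,25],0],[[0,0,15],0],[[0,0,9],0],[[0,0,4],0],[[0,0,0],0]]'
python3 -m creep '[[[0,0,0],0],[[0,0,0],0],[[0,0,0],0],[[0,0,0],0],[[0,0,0],0]]' 30 35
python3 -m creep '[[[0,0,0],0],[[0,0,0],0],[[0,0,-4],0],[[0,0,-10],0],[[0,0,-20],0]]'
python3 -m creep '[[[0,0,-30],0],[[0,0,-40],0],[[0,0,-30],0],[[0,0,-10],0],[[0,0,0],0]]'
python3 - <<'E'
from h import *
t=np.array([.5766,.2227]);a=np.radians(-6.68);R=np.array([[np.cos(a),-np.sin(a)],[np.sin(a),np.cos(a)]])
b=R@[0,-.088]+t;print(b);to(*b,.13)
E
```

```text
t: 15.7
position: [0.4985, -0.0917, 0.0715]
eef_rot: [-180.0, -0.0, -3.9]
ft_force: [-0.3, -0.7, -0.6]
opening: 0.0647
grasp_force: 0.0
t: 16.2
position: [0.4979, -0.092, 0.0206]
eef_rot: [180.0, -0.0, -3.9]
ft_force: [0.5, -1.0, 0.4]
opening: 0.0651
grasp_force: 0.0
t: 16.7
position: [0.4982, -0.0924, 0.0213]
eef_rot: [180.0, -0.1, -3.9]
ft_force: [-0.2, -0.8, 5.7]
opening: 0.0433
grasp_force: 34.9
t: 17.2
position: [0.4964, -0.0916, 0.0542]
eef_rot: [-180.0, 0.2, -3.9]
ft_force: [0.4, -0.4, -4.9]
opening: 0.0438
grasp_force: 34.9
t: 17.7
position: [0.4981, -0.092, 0.1657]
eef_rot: [180.0, -0.1, -3.9]
ft_force: [0.7, 0.3, -5.4]
opening: 0.0438
grasp_force: 34.9
[0.56636348 0.1352974 ]
tool shift mm [  52.5 -231.4   35.8] pos [ 0.4981 -0.092   0.1657] rot [ 1.80e+02 -1.40e-01 -3.91e+00] F [ 0.7  0.3 -5.4] open 0.0438 t 17.7
```

```bash
python3 -m creep '[[[10,-20,0],0.5],[[10,-35,0],0.6],[[10,-45,0],0.6],[[10,-45,0],0.6],[[10,-45,0],0.5]]'
python3 -m creep '[[[5,-30,0],0],[[0,-14,0],0],[[0,0,0],0],[[0,0,0],0],[[0,0,0],0]]'
python3 - <<'E'
from h import *
to(.5654,.1354,.10)
E
```

```text
t: 18.2
position: [0.5634, 0.0943, 0.1621]
eef_rot: [179.9, 0.3, -6.7]
ft_force: [1.1, -0.2, -5.5]
opening: 0.0434
grasp_force: 34.9
t: 18.7
position: [0.5742, 0.1325, 0.164]
eef_rot: [179.8, 0.1, -6.9]
ft_force: [1.2, 0.5, -5.3]
opening: 0.0435
grasp_force: 34.9
tool shift mm [-9. -2. 64.] pos [0.5742 0.1325 0.164 ] rot [ 1.7983e+02  9.0000e-02 -6.9200e+00] F [ 1.2  0.5 -5.3] open 0.0435 t 18.7
```

```bash
python3 -m creep '[[[-4,-1,20],-0.1],[[-4,-1,20],-0.1],[[-1,0,16],0],[[0,0,8],0],[[0,0,0],0]]'
python3 - <<'E'
from h import *
p=camera('wrist');save(p,'w7')
t=np.array([.5766,.2227]);a=np.radians(-6.68);R=np.array([[np.cos(a),-np.sin(a)],[np.sin(a),np.cos(a)]])
for n,m,z in(("blue rear pin top",(.042,-.112),.061),("base",(.042,-.112),.046),("yel rear base",(.042,-.024),.046),("yel rear top",(.042,-.024),.061)): print(n,proj(p,np.r_[R@m+t,z]))
to(.5654,.1354,.10)
E
```

```text
t: 19.2
position: [0.5656, 0.1371, 0.0998]
eef_rot: [179.9, 0.1, -6.6]
ft_force: [-0.2, -0.3, -4.0]
opening: 0.0438
grasp_force: 34.9
blue rear pin top [362.09249169 203.4346144 ]
base [358.7764916  199.14445099]
yel rear base [210.42959448 199.0169103 ]
yel rear top [202.18262814 203.30357848]
tool shift mm [-0.7  2.4  0.6] pos [0.5664 0.1377 0.1006] rot [179.95  -0.    -6.61] F [ 0.8  1.  -5.3] open 0.0438 t 19.25
```

View pics/w7.png

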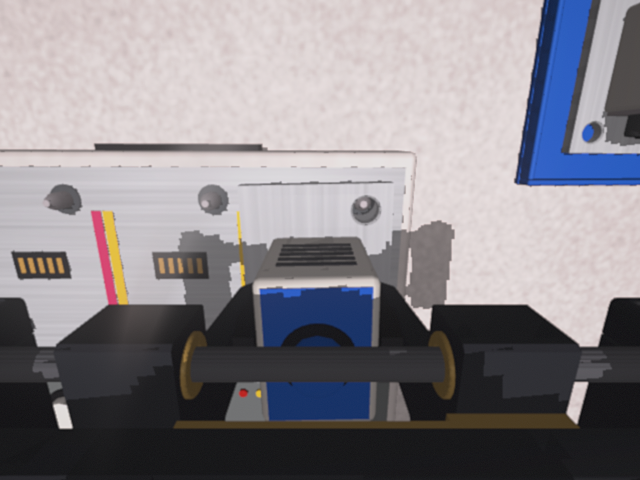

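```bash
python3 - <<'E'
from h import *
a=cv2.imread("pics/w7.png")[180:235,330:400]; cv2.imwrite("pics/w7c.png",cv2.resize(a,None,fx=8,fy=8,interpolation=cv2.INTER_CUBIC))
p=camera('wrist')
c=(365,207.5)
for z in(.08,.088): print(z,at_z(p,c,z))
E
```

```text
0.08 [0.60722532 0.1079404  0.08      ]
0.088 [0.60880422 0.1089347  0.088     ]
```

View pics/w7c.png

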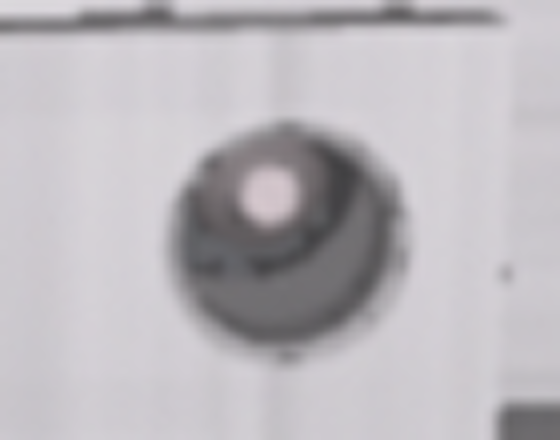

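```bash
python3 - <<'E'
from h import *
p=camera('wrist')
h=at_z(p,(365.9,210),.0877);n=at_z(p,(363.6,204.4),.061);s=get_state()
P=np.array(s["position"]);d=n-h;print("hole",h,"pin",n,"need",d[:2])
a=np.radians(s["eef_rot"][2]);R=np.array([[np.cos(a),-np.sin(a)],[np.sin(a),np.cos(a)]])
print("hole rel tcp",R.T@(h-P)[:2],"expect .042 -.024")
a=np.radians(-6.68);R=np.array([[np.cos(a),-np.sin(a)],[np.sin(a),np.cos(a)]]);print("dock from pin",n[:2]-R@[.042,-.112])
to(*(P[:2]+d[:2]),.1)
E
```

```text
hole [0.60790044 0.10895595 0.0877    ] pin [0.60574917 0.10663109 0.061     ] need [-0.00215126 -0.00232485]
hole rel tcp [ 0.04397832 -0.02463928] expect .042 -.024
dock from pin [0.57706259 0.22275637]
tool shift mm [-1.9  2.6  1.4] pos [0.567  0.1385 0.1014] rot [-1.7998e+02 -1.0000e-01 -6.5700e+00] F [-0.4  0.2 -5.2] open 0.044 t 19.35
```

```bash
python3 -m creep '[[[-1,1.5,0],0.1],[[-1,1,6],0],[[0,0,6],0],[[0,0,4],0],[[0,0,0],0]]'
python3 -m creep '[[[0,0,3],0],[[0,0,3],0],[[0,0,3],0],[[0,0,3],0],[[0,0,0],0]]'
python3 -c "
from h import *
to(.5654,.1354,.0655)"
```

```text
t: 19.85
position: [0.5633, 0.1366, 0.0837]
eef_rot: [180.0, 0.1, -6.6]
ft_force: [-0.9, 0.3, -4.7]
opening: 0.0436
grasp_force: 34.9
t: 20.35
position: [0.5637, 0.1365, 0.0722]
eef_rot: [180.0, 0.0, -6.6]
ft_force: [1.2, 0.2, -5.1]
opening: 0.0435
grasp_force: 34.9
tool shift mm [1.8 0.9 6.7] pos [0.5637 0.1365 0.0722] rot [ 1.7997e+02  3.0000e-02 -6.6100e+00] F [ 1.2  0.2 -5.1] open 0.0435 t 20.35
```

```bash
python3 -m creep '[[[0,0,2],0],[[0,0,2],0],[[0,0,2],0],[[0,0,1],0],[[0,0,0],0]]'
python3 -m creep '[[[0,0,0.6],0],[[0,0,0],0],[[0,0,0],0],[[0,0,0],0],[[0,0,0],0]]'
```

```text
t: 20.85
position: [0.5639, 0.1366, 0.0664]
eef_rot: [180.0, -0.0, -6.6]
ft_force: [-2.1, -1.4, 3.1]
opening: 0.0434
grasp_force: 34.9
t: 21.35
position: [0.5639, 0.1366, 0.0663]
eef_rot: [-180.0, -0.0, -6.6]
ft_force: [-2.8, -0.6, 9.4]
opening: 0.044
grasp_force: 34.9
```

```bash
python3 -m creep '[[[0,0,0],0],[[0,0,0],0],[[0,0,0],0],[[0,0,0],0],[[0,0,-10],0]]' 65
python3 -m creep '[[[0,0,-30],0],[[0,0,-45],0],[[0,0,-45],-4.5],[[0,0,-40],-4.6],[[0,0,-10],-4.6]]'
python3 -m creep '[[[-25,36,0],0],[[-25,36,0],0],[[-25,36,0],0],[[-25,36,0],0],[[-25,36,0],0]]'
python3 -m creep '[[[-25,36,0],0],[[-25,36,0],0],[[-25,36,0],0],[[-25,36,0],0],[[0,0,0],0]]'
python3 - <<'E'
from h import *
p=camera('wrist');save(p,'w8')
for l,z in(("pump_yellow_mid",.036),("pump_yellow_hole",.008),("prime_yellow_top",.074)): print(l,pt(p,l,z))
to(.4332,-.205,.020)
p=camera('top');save(p,'top3')
for l,z in(("pump_yellow_mid",.036),("pump_blue_mid",.081),("pump_worn_mid",.04)):print(l,pt(p,l,z))
E
```

```text
t: 21.85
position: [0.563, 0.1366, 0.0742]
eef_rot: [179.9, 0.1, -6.6]
ft_force: [-0.3, -0.5, 0.2]
opening: 0.0651
grasp_force: 0.0
t: 22.35
position: [0.5664, 0.1372, 0.2506]
eef_rot: [-179.9, -0.5, 7.3]
ft_force: [0.0, 0.1, 0.8]
opening: 0.0649
grasp_force: 0.0
t: 22.85
position: [0.4611, -0.0588, 0.2457]
eef_rot: [180.0, -0.1, 7.1]
ft_force: [0.3, -0.5, 0.5]
opening: 0.0647
grasp_force: 0.0
t: 23.35
position: [0.3767, -0.2185, 0.2456]
eef_rot: [179.8, 0.1, 6.4]
ft_force: [-0.5, -0.2, 0.3]
opening: 0.0649
grasp_force: 0.0
pump_yellow_mid [(0.9, [308.0, 160.0], [0.4339, -0.2044, 0.036])]
pump_yellow_hole [(0.81, [290.0, 198.0], [0.3888, -0.1888, 0.008])]
prime_yellow_top [(0.75, [310.0, 164.0], [0.4319, -0.2073, 0.074])]
tool shift mm [ 52.    0.  225.4] pos [ 0.3814 -0.2116  0.2454] rot [-1.7999e+02 -6.0000e-02  7.2000e+00] F [-0.1  0.5  0.1] open 0.0648 t 23.55
pump_yellow_mid [(0.72, [395.0, 298.0], [0.4451, -0.2031, 0.036])]
pump_blue_mid [(0.82, [239.0, 243.0], [0.5657, 0.1416, 0.081])]
pump_worn_mid [(0.74, [343.0, 209.0], [0.6468, -0.0905, 0.04])]
```

View pics/w8.png

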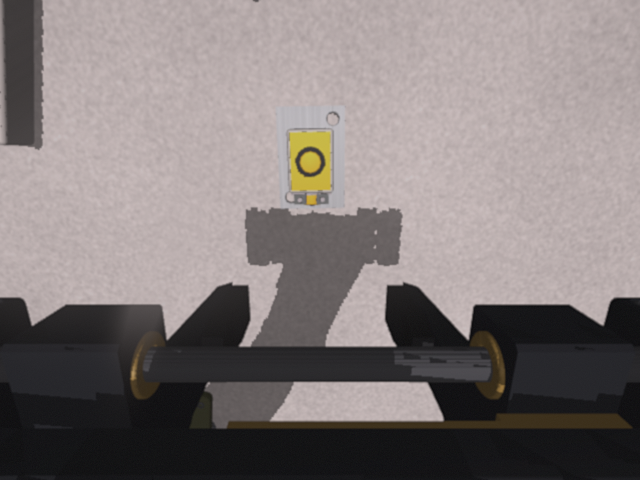

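```bash
python3 -m creep '[[[18,0,20],0],[[18,0,40],0],[[16,0,45],0],[[0,0,45],0],[[0,0,30],0]]'
python3 -m creep '[[[0,0,20],0],[[0,0,13],0],[[0,0,8],0],[[0,0,4],0],[[0,0,0],0]]'
python3 -m creep '[[[0,0,0],0],[[0,0,0],0],[[0,0,0],0],[[0,0,0],0],[[0,0,0],0]]' 30 35
python3 -m creep '[[[0,0,0],0],[[0,0,0],0],[[0,0,-4],0],[[0,0,-10],0],[[0,0,-20],0]]'
python3 -m creep '[[[0,0,-30],0],[[0,0,-40],0],[[0,0,-40],0],[[0,0,-10],0],[[0,0,0],0]]'
python3 - <<'E'
import cv2
from h import *
a=cv2.imread("pics/top3.png"); cv2.imwrite("pics/t3.png",cv2.resize(a[120:370,120:460],None,fx=2.3,fy=2.3,interpolation=cv2.INTER_CUBIC))
to(.5766,.2227,.17)
E
```

```text
t: 24.25
position: [0.4324, -0.2046, 0.0623]
eef_rot: [-179.9, 0.1, 7.2]
ft_force: [0.5, -0.3, 0.5]
opening: 0.065
grasp_force: 0.0
t: 24.75
position: [0.4325, -0.2062, 0.0202]
eef_rot: [180.0, -0.0, 7.1]
ft_force: [0.6, 0.3, -0.3]
opening: 0.0652
grasp_force: 0.0
t: 25.25
position: [0.4325, -0.2062, 0.0206]
eef_rot: [180.0, -0.1, 7.1]
ft_force: [-0.6, 0.4, 5.7]
opening: 0.0437
grasp_force: 35.0
t: 25.75
position: [0.4312, -0.2057, 0.0537]
eef_rot: [-179.9, 0.2, 7.1]
ft_force: [-0.1, -0.4, -5.3]
opening: 0.0437
grasp_force: 35.0
t: 26.25
position: [0.4326, -0.2065, 0.1752]
eef_rot: [179.9, -0.1, 7.1]
ft_force: [0.4, 0.0, -6.5]
opening: 0.0437
grasp_force: 35.0
tool shift mm [ 195.7 -408.2    5.1] pos [ 0.4326 -0.2065  0.1752] rot [ 1.7992e+02 -1.5000e-01  7.0700e+00] F [ 0.4  0.  -6.5] open 0.0437 t 26.25
```

View pics/t3.png

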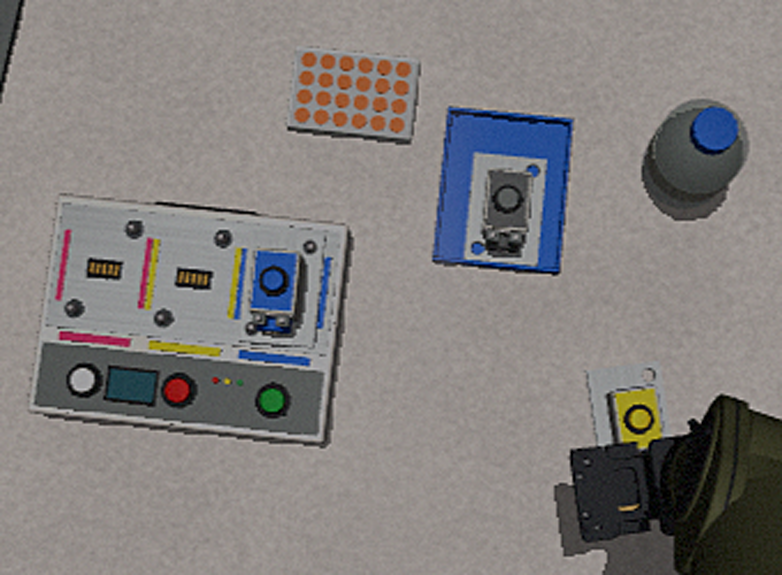

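```bash
python3 -m creep '[[[10,-20,0],2.7],[[20,-40,0],2.7],[[20,-40,0],2.8],[[20,-40,0],2.8],[[20,-40,0],2.75]]'
python3 -m creep '[[[4,-40,0],0],[[4,-40,0],0],[[4,-40,0],0],[[4,-40,0],0],[[4,-40,0],0]]'
python3 -m creep '[[[4,-30,0],0],[[2,-20,0],0],[[0,0,0],0],[[0,0,0],0],[[0,0,0],0]]'
python3 -c "
from h import *
to(.5756,.2227,.10)"
```

```text
t: 26.75
position: [0.5173, -0.0232, 0.1715]
eef_rot: [179.9, 0.3, -6.8]
ft_force: [-0.4, -1.2, -5.6]
opening: 0.0437
grasp_force: 35.0
t: 27.25
position: [0.5601, 0.1724, 0.1709]
eef_rot: [179.8, 0.3, -6.6]
ft_force: [-0.5, -0.1, -5.3]
opening: 0.044
grasp_force: 35.0
t: 27.75
position: [0.5726, 0.218, 0.1724]
eef_rot: [179.8, 0.1, -6.8]
ft_force: [0.5, -0.6, -5.2]
opening: 0.0439
grasp_force: 35.0
tool shift mm [ 2.6 -5.2 72.3] pos [0.5726 0.218  0.1724] rot [ 1.798e+02  1.500e-01 -6.760e+00] F [ 0.5 -0.6 -5.2] open 0.0439 t 27.75
```

```bash
python3 -m creep '[[[2,-2.5,25],0],[[1,-2.5,25],0],[[0,0,14],0],[[0,0,8],0],[[0,0,0],0]]'
python3 -m creep '[[[0,0,0],0],[[0,0,0],0],[[0,0,0],0],[[0,0,0],0],[[0,0,0],0]]'
python3 - <<'E'
from h import *
p=camera('wrist');save(p,'w9')
t=np.array([.577,.2227]);a=np.radians(-6.68);R=np.array([[np.cos(a),-np.sin(a)],[np.sin(a),np.cos(a)]])
print("pin",proj(p,np.r_[R@[.042,-.024]+t,.061]))
a=p["color"][180:235,330:400,::-1]; cv2.imwrite("pics/w9c.png",cv2.resize(a,None,fx=8,fy=8,interpolation=cv2.INTER_CUBIC))
to(.576,.2227,.10)
E
```

```text
t: 28.25
position: [0.5766, 0.2238, 0.1011]
eef_rot: [179.9, 0.1, -6.7]
ft_force: [0.2, 0.3, -4.5]
opening: 0.0439
grasp_force: 35.0
t: 28.75
position: [0.5773, 0.2251, 0.1023]
eef_rot: [-180.0, -0.0, -6.7]
ft_force: [-0.2, -0.7, -5.4]
opening: 0.0441
grasp_force: 35.0
pin [362.64543844 204.56965673]
tool shift mm [-1.   2.4  2.2] pos [0.5773 0.225  0.1022] rot [-1.7999e+02 -2.0000e-02 -6.6600e+00] F [ 0.1 -0.2 -6.2] open 0.0439 t 28.8
```

View pics/w9c.png

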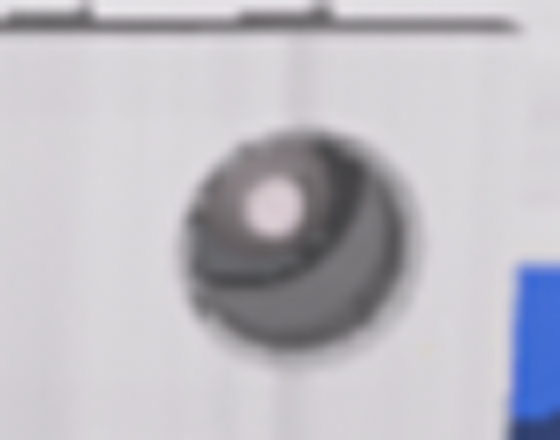

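```bash
python3 - <<'E'
from h import *
p=camera('wrist')
h=at_z(p,(367.5,210.5),.0896);n=at_z(p,(364.25,205.9),.061);s=get_state()
P=np.array(s["position"]);d=n-h;print("need",d[:2])
a=np.radians(-6.68);R=np.array([[np.cos(a),-np.sin(a)],[np.sin(a),np.cos(a)]]);print("dock from pin",n[:2]-R@[.042,-.024],"hole rel",R.T@(h-P)[:2])
to(*(P[:2]+d[:2]),.1)
E
```

```text
need [-0.0031035  -0.00210428]
dock from pin [0.57610236 0.22185033] hole rel [ 0.04408097 -0.02482848]
tool shift mm [-2.8  2.4  2.2] pos [0.5772 0.225  0.1022] rot [-1.7999e+02 -1.0000e-02 -6.6500e+00] F [ 0.2 -0.1 -4.9] open 0.0438 t 28.85
```

```bash
python3 -m creep '[[[-1.4,1.2,0],0],[[-1.4,1.2,6],0],[[0,0,6],0],[[0,0,5],0],[[0,0,0],0]]'
python3 -m creep '[[[0,0,3],0],[[0,0,3],0],[[0,0,3],0],[[0,0,3],0],[[0,0,0],0]]'
python3 -c "
from h import *
to(.576,.2227,.0664)"
```

```text
t: 29.35
position: [0.5734, 0.2227, 0.0838]
eef_rot: [179.9, 0.1, -6.7]
ft_force: [-0.0, 0.0, -5.4]
opening: 0.044
grasp_force: 35.0
t: 29.85
position: [0.5738, 0.2228, 0.0725]
eef_rot: [180.0, 0.0, -6.7]
ft_force: [0.0, -0.3, -5.8]
opening: 0.0441
grasp_force: 35.0
tool shift mm [ 2.2 -0.2  6.1] pos [0.5738 0.2228 0.0725] rot [ 1.7998e+02  4.0000e-02 -6.6600e+00] F [ 0.  -0.3 -5.8] open 0.0441 t 29.85
```

```bash
python3 -m creep '[[[0,0,2],0],[[0,0,2],0],[[0,0,2],0],[[0,0,0.6],0],[[0,0,0],0]]'
python3 -m creep '[[[0,0,0.6],0],[[0,0,0],0],[[0,0,0],0],[[0,0,0],0],[[0,0,0],0]]'
```

```text
t: 30.35
position: [0.574, 0.2229, 0.0662]
eef_rot: [180.0, 0.0, -6.7]
ft_force: [0.5, -1.1, -5.6]
opening: 0.0436
grasp_force: 35.0
t: 30.85
position: [0.5742, 0.2229, 0.0658]
eef_rot: [180.0, -0.0, -6.7]
ft_force: [-0.6, -0.6, -5.4]
opening: 0.0439
grasp_force: 35.0
```

```bash
python3 -m creep '[[[0,0,0.7],0],[[0,0,0.5],0],[[0,0,0.3],0],[[0,0,0],0],[[0,0,0],0]]'
```

```text
t: 31.35
position: [0.5742, 0.2229, 0.0657]
eef_rot: [-180.0, -0.0, -6.7]
ft_force: [-4.6, -1.9, 6.2]
opening: 0.0436
grasp_force: 35.0
```

```bash
python3 -m creep '[[[0,0,0],0],[[0,0,0],0],[[0,0,0],0],[[0,0,0],0],[[0,0,-10],0]]' 65
python3 -m creep '[[[0,0,-30],0],[[0,0,-45],0],[[0,0,-45],0],[[0,0,-40],0],[[0,0,-10],0]]'
python3 -m creep '[[[4,35,0],0],[[4,38,0],0],[[4,38,0],0],[[4,38,0],0],[[4,38,0],0]]'
python3 -m creep '[[[5,38,0],0],[[5,38,0],0],[[4,35,0],0],[[0,8,0],0],[[0,0,0],0]]'
python3 -m creep '[[[0,0,0],0],[[0,0,0],0],[[0,0,0],0],[[0,0,0],0],[[0,0,0],0]]'
python3 - <<'E'
from h import *
p=camera('wrist');save(p,'w10')
for l,z in(("pump_worn_mid",.040),("tray_in",.004)): print(l,pt(p,l,z))
to(.6662,-.0822,.025)
E
```

```text
t: 31.85
position: [0.5732, 0.2226, 0.0734]
eef_rot: [179.9, 0.1, -6.7]
ft_force: [0.8, -0.5, 1.0]
opening: 0.0645
grasp_force: 0.0
t: 32.35
position: [0.5768, 0.2236, 0.2501]
eef_rot: [-179.7, -0.5, -6.7]
ft_force: [0.6, 0.1, 0.9]
opening: 0.0652
grasp_force: 0.0
t: 32.85
position: [0.5717, 0.0333, 0.2442]
eef_rot: [180.0, 0.0, -6.7]
ft_force: [0.1, 0.4, -0.4]
opening: 0.0648
grasp_force: 0.0
t: 33.35
position: [0.5718, -0.0867, 0.2441]
eef_rot: [180.0, 0.0, -6.9]
ft_force: [-0.0, 0.1, 0.3]
opening: 0.0652
grasp_force: 0.0
t: 33.85
position: [0.5724, -0.0844, 0.2443]
eef_rot: [-180.0, 0.0, -6.6]
ft_force: [0.5, -0.1, 0.0]
opening: 0.0648
grasp_force: 0.0
pump_worn_mid [(0.9, [305.0, 146.0], [0.646, -0.0818, 0.04])]
tray_in []
tool shift mm [ 92.8 -13.5 219.3] pos [ 0.5724 -0.0848  0.2443] rot [180.    -0.    -6.65] F [ 0.3 -0.  -0.2] open 0.0653 t 34.0
```

View pics/w10.png

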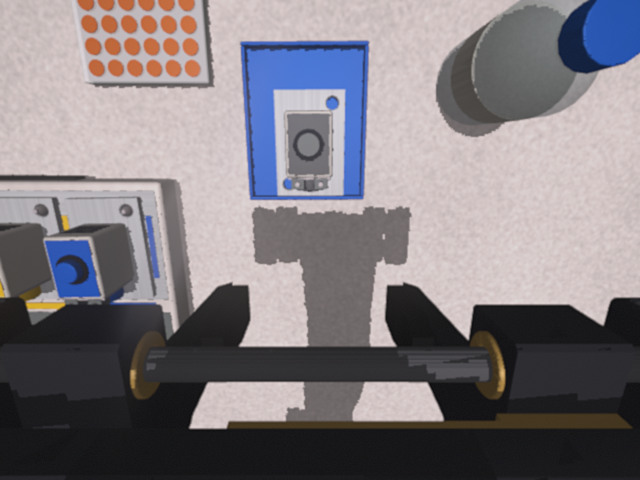

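```bash
python3 - <<'E'
from h import *
p=camera('wrist')
k=at_z(p,(308,145),.078);c=np.mean([at_z(p,x,.016) for x in((241.5,42.5),(368,42.5),(363,199),(250,199))],0)
th,R,t,r=fit([(-.042,.024),(.042,-.024)],[at_z(p,(288.5,183.5),.012)[:2],at_z(p,(332.5,102.5),.012)[:2]])
print("key",k,"tray",c,"pump",th,t,r.tolist())
to(*t,.024)
E
```

```text
key [ 0.64653119 -0.08638941  0.078     ] tray [ 0.66639345 -0.0848429   0.016     ] pump -6.663092652590056 [ 0.64715233 -0.08674332] [[-0.1, 0.1], [0.1, -0.1]]
tool shift mm [ 74.4  -6.9 220.3] pos [ 0.5724 -0.0849  0.2443] rot [180.    -0.    -6.66] F [0.2 0.6 0.2] open 0.0647 t 34.05
```

```bash
python3 -m creep '[[[25,-2,20],0],[[25,-2,40],0],[[24,-3,45],0],[[0,0,45],0],[[0,0,30],0]]'
python3 -m creep '[[[0,0,20],0],[[0,0,12],0],[[0,0,6],0],[[0,0,2],0],[[0,0,0],0]]'
python3 -m creep '[[[0,0,0],0],[[0,0,0],0],[[0,0,0],0],[[0,0,0],0],[[0,0,0],0]]' 30 35
python3 -m creep '[[[0,0,-4],0],[[0,0,-4],0],[[6,0,0],0],[[8,0,0],0],[[5,0,0],0]]'
python3 -m creep '[[[0,0,0],0],[[0,0,2],0],[[0,0,2],0],[[0,0,2],0],[[0,0,2],0]]'
python3 -m creep '[[[0,0,0],0],[[0,0,0],0],[[0,0,0],0],[[0,0,0],0],[[0,0,0],0]]' 65
python3 -m creep '[[[0,0,-20],0],[[0,0,-40],0],[[0,0,-45],0],[[0,0,-45],0],[[0,0,-45],0]]'
python3 - <<'E'
from h import *
a=np.radians(-6.68);R=np.array([[np.cos(a),-np.sin(a)],[np.sin(a),np.cos(a)]])
to(.575,.2227,.25)
E
```

```text
t: 34.55
position: [0.6451, -0.0862, 0.0618]
eef_rot: [-180.0, 0.2, -6.6]
ft_force: [-0.1, -0.5, -0.6]
opening: 0.0649
grasp_force: 0.0
t: 35.05
position: [0.6469, -0.0867, 0.0261]
eef_rot: [180.0, -0.1, -6.7]
ft_force: [-0.4, 1.2, -0.5]
opening: 0.0648
grasp_force: 0.0
t: 35.55
position: [0.647, -0.0855, 0.0261]
eef_rot: [-179.9, -0.1, -6.6]
ft_force: [-0.4, 3.3, 5.5]
opening: 0.0433
grasp_force: 35.0
t: 36.05
position: [0.6654, -0.0892, 0.0328]
eef_rot: [180.0, 0.0, -6.7]
ft_force: [-0.1, -0.4, -3.8]
opening: 0.0435
grasp_force: 35.0
t: 36.55
position: [0.6646, -0.0888, 0.0261]
eef_rot: [-180.0, 0.1, -6.7]
ft_force: [-5.6, 0.1, 17.1]
opening: 0.0438
grasp_force: 35.0
t: 37.05
position: [0.6652, -0.0888, 0.0253]
eef_rot: [180.0, -0.0, -6.7]
ft_force: [-0.1, 0.4, 0.4]
opening: 0.0651
grasp_force: 0.0
t: 37.55
position: [0.6648, -0.0888, 0.2221]
eef_rot: [180.0, 0.0, -6.7]
ft_force: [1.2, -1.3, 0.6]
opening: 0.0648
grasp_force: 0.0
tool shift mm [-125.4 -299.   -27.9] pos [ 0.6648 -0.0888  0.2221] rot [180.     0.    -6.67] F [ 1.2 -1.3  0.6] open 0.0648 t 37.55
```

```bash
python3 -m creep '[[[-28,-36,-5],0],[[-28,-36,-5],0],[[-28,-36,-5],0],[[-28,-36,-5],0],[[-28,-36,-5],0]]' 0 10
python3 -m creep '[[[-28,-36,0],0],[[-27,-32,0],0],[[0,0,0],0],[[0,0,0],0],[[0,0,0],0]]'
python3 -m creep '[[[0,0,0],0],[[0,0,0],0],[[0,0,0],0],[[0,0,0],0],[[0,0,0],0]]'
python3 - <<'E'
from h import *
p=camera('wrist');save(p,'w11')
for l,z in(("prime_yellow_top",.119),("prime_blue_top",.119),("start_top",.055),("pump_yellow_mid",.081),("pump_blue_mid",.081)): print(l,pt(p,l,z))
t=np.array([.5766,.2225]);a=np.radians(-6.68);R=np.array([[np.cos(a),-np.sin(a)],[np.sin(a),np.cos(a)]])
for n,m,z in(("yel",(0,0),.119),("blue",(0,-.088),.119),("start",(-.109,-.092),.055)): X=np.r_[R@m+t,z];print(n,proj(p,X),X)
for l,z in(("pump_worn_mid",.04),("pump_yellow_mid",.081),("pump_blue_mid",.081)): print(l,pt(camera("top"),l,z))
to(.5766,.2225,.13)
E
```

```text
t: 38.05
position: [0.5458, 0.1076, 0.2456]
eef_rot: [-180.0, -0.0, -6.7]
ft_force: [0.4, 1.0, 1.3]
opening: 0.0271
grasp_force: 0.0
t: 38.55
position: [0.501, 0.1787, 0.2454]
eef_rot: [180.0, -0.1, -6.8]
ft_force: [0.2, -0.5, -0.1]
opening: 0.0003
grasp_force: 0.0
t: 39.05
position: [0.5002, 0.18, 0.2452]
eef_rot: [180.0, -0.0, -6.7]
ft_force: [-0.4, 0.2, -0.0]
opening: 0.0006
grasp_force: 0.0
prime_yellow_top [(0.6, [251.0, 150.0], [0.5755, 0.2222, 0.119])]
prime_blue_top [(0.73, [361.0, 149.0], [0.5668, 0.1369, 0.119])]
start_top [(0.69, [355.0, 255.0], [0.458, 0.1433, 0.055])]
pump_yellow_mid [(0.55, [261.0, 149.0], [0.576, 0.2204, 0.081])]
pump_blue_mid [(0.97, [358.0, 148.0], [0.5667, 0.1342, 0.081])]
yel [250.01455846 148.89493039] [0.5766 0.2225 0.119 ]
blue [363.17464745 148.94284393] [0.56636348 0.1350974  0.119     ]
start [354.86799645 255.76654179] [0.45763815 0.14380388 0.055     ]
pump_worn_mid [(0.78, [339.0, 200.0], [0.6684, -0.0811, 0.04])]
pump_yellow_mid [(0.84, [199.0, 236.0], [0.5828, 0.2294, 0.081])]
pump_blue_mid [(0.55, [241.0, 242.0], [0.5698, 0.1368, 0.081])]
tool shift mm [ 71.  -50.9 115.2] pos [0.5001 0.1802 0.2452] rot [180.    -0.    -6.66] F [ 0.2  0.1 -0.5] open 0.0002 t 39.65
```

View pics/w11.png

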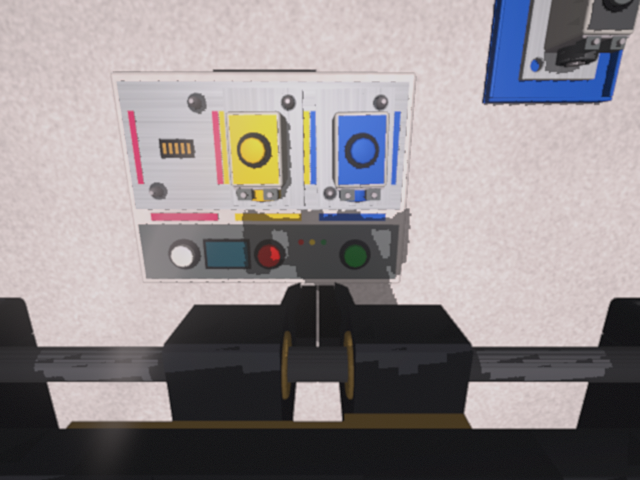

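```bash
python3 -m creep '[[[20,-13,20],0],[[20,-13,25],0],[[20,-13,30],0],[[10,-12,25],0],[[0,0,15],0]]'
python3 -m creep '[[[0,0,4],0],[[0,0,4],0],[[0,0,3],0],[[0,0,2],0],[[0,0,2],0]]'
python3 -m creep '[[[0,0,1],0],[[0,0,0],0],[[0,0,0],0],[[0,0,0],0],[[0,0,0],0]]'
```

```text
t: 40.15
position: [0.5762, 0.2244, 0.1279]
eef_rot: [-180.0, 0.0, -6.6]
ft_force: [-1.6, 0.3, 0.4]
opening: 0.0003
grasp_force: 0.0
t: 40.65
position: [0.576, 0.2225, 0.1161]
eef_rot: [-180.0, -0.1, -6.7]
ft_force: [-1.3, -0.9, 3.3]
opening: 0.0007
grasp_force: 1.5
t: 41.15
position: [0.576, 0.2225, 0.1145]
eef_rot: [-180.0, -0.0, -6.7]
ft_force: [-0.6, -1.1, 5.4]
opening: 0.0005
grasp_force: 2.4
```

```bash
python3 -m creep '[[[0,0,0.5],0],[[0,0,0.3],0],[[0,0,0],0],[[0,0,0],0],[[0,0,0],0]]'
python3 -m creep '[[[0,0,-10],0],[[0,0,-20],0],[[0,0,-10],0],[[0,0,0],0],[[0,0,0],0]]'
python3 -c "
from h import *
p=camera('top');print(pt(p,'pump_blue_mid',.081),pt(p,'pump_worn_mid',.04))
to(.5665,.136,.128)"
```

```text
t: 41.65
position: [0.576, 0.2225, 0.1144]
eef_rot: [-180.0, -0.1, -6.7]
ft_force: [-1.4, -1.6, 10.2]
opening: -0.0
grasp_force: 4.9
t: 42.15
position: [0.5752, 0.2228, 0.1531]
eef_rot: [180.0, 0.0, -6.6]
ft_force: [-0.2, -0.1, 0.8]
opening: 0.0008
grasp_force: 0.0
[(0.23, [342.0, 201.0], [0.6575, -0.0863, 0.081])] [(0.63, [343.0, 198.0], [0.6715, -0.0914, 0.04])]
tool shift mm [ 1.7 86.9 24.6] pos [0.5749 0.2226 0.1525] rot [ 1.7995e+02  9.0000e-02 -6.6500e+00] F [ 1.2 -0.2 -1. ] open 0.0005 t 42.3
```

```bash
python3 -m creep '[[[1,29,0],0],[[1,29,0],0],[[0,29,4],0],[[0,0,10],0],[[0,0,10],0]]'
python3 -m creep '[[[0,0,4],0],[[0,0,4],0],[[0,0,3],0],[[0,0,2],0],[[0,0,1],0]]'
python3 -m creep '[[[0,0,0.6],0],[[0,0,0.6],0],[[0,0,0],0],[[0,0,0],0],[[0,0,0],0]]'
```

```text
t: 42.8
position: [0.5675, 0.1358, 0.1286]
eef_rot: [-180.0, 0.0, -6.7]
ft_force: [-0.7, 1.6, 0.2]
opening: 0.0002
grasp_force: 0.0
t: 43.3
position: [0.5674, 0.1374, 0.1156]
eef_rot: [-179.9, 0.0, -6.6]
ft_force: [-1.5, 2.0, 2.7]
opening: 0.0007
grasp_force: 1.6
t: 43.8
position: [0.5679, 0.1363, 0.1145]
eef_rot: [-180.0, -0.1, -6.7]
ft_force: [-0.7, 3.3, 4.4]
opening: 0.0007
grasp_force: 2.2
```

```bash
python3 -m creep '[[[0,0,0.6],0],[[0,0,0.5],0],[[0,0,0],0],[[0,0,0],0],[[0,0,0],0]]'
python3 -m creep '[[[0,0,-10],0],[[0,0,-20],0],[[0,0,-20],0],[[0,0,0],0],[[0,0,0],0]]'
python3 -c "
from h import *
to(.4575,.1445,.066)"
```

```text
t: 44.3
position: [0.5679, 0.1363, 0.1143]
eef_rot: [-180.0, -0.1, -6.7]
ft_force: [-1.6, 2.3, 13.1]
opening: 0.0003
grasp_force: 6.0
t: 44.8
position: [0.5674, 0.1349, 0.1629]
eef_rot: [179.9, -0.0, -6.7]
ft_force: [0.1, -0.1, 0.4]
opening: 0.0006
grasp_force: 0.0
tool shift mm [-110.3    3.2   96.9] pos [0.5674 0.1349 0.1629] rot [ 1.7993e+02 -1.0000e-02 -6.7100e+00] F [ 0.1 -0.1  0.4] open 0.0006 t 44.8
```

```bash
python3 -m creep '[[[-25,1,0],0],[[-30,1,0],0],[[-30,1,0],0],[[-25,0,0],0],[[0,0,0],0]]'
python3 -m creep '[[[0,0,30],0],[[0,0,30],0],[[0,0,25],0],[[0,0,10],0],[[0,0,0],0]]'
python3 - <<'E'
from h import *
p=camera('wrist')
for l,z in(("prime_yellow_top",.119),("prime_blue_top",.119),("start_top",.055)): print(l,pt(p,l,z))
p=camera('top');save(p,'top5')
for l,z in(("pump_yellow_mid",.081),("pump_blue_mid",.081),("pump_worn_mid",.04)): print(l,pt(p,l,z))
a=cv2.imread("pics/top5.png"); cv2.imwrite("pics/t5.png",cv2.resize(a[150:330,120:400],None,fx=2.8,fy=2.8,interpolation=cv2.INTER_CUBIC))
to(.4575,.1445,.051)
E
```

```text
t: 45.3
position: [0.453, 0.1452, 0.162]
eef_rot: [179.8, 0.4, -6.5]
ft_force: [-0.2, -0.1, -0.7]
opening: 0.0004
grasp_force: 0.0
t: 45.8
position: [0.4575, 0.1451, 0.0666]
eef_rot: [179.9, 0.1, -6.7]
ft_force: [-0.2, 0.1, 0.4]
opening: 0.0008
grasp_force: 0.0
prime_yellow_top []
prime_blue_top []
start_top [(0.57, [318.0, 298.0], [0.4563, 0.1439, 0.055])]
pump_yellow_mid []
pump_blue_mid [(0.75, [242.0, 242.0], [0.5691, 0.1342, 0.081])]
pump_worn_mid [(0.6, [343.0, 200.0], [0.6683, -0.0895, 0.04])]
tool shift mm [-0.7  1.6 17.9] pos [0.4583 0.146  0.0689] rot [-1.7997e+02 -8.0000e-02 -6.6600e+00] F [-1.   0.5 -0.2] open 0.0007 t 46.2
```

View pics/t5.png

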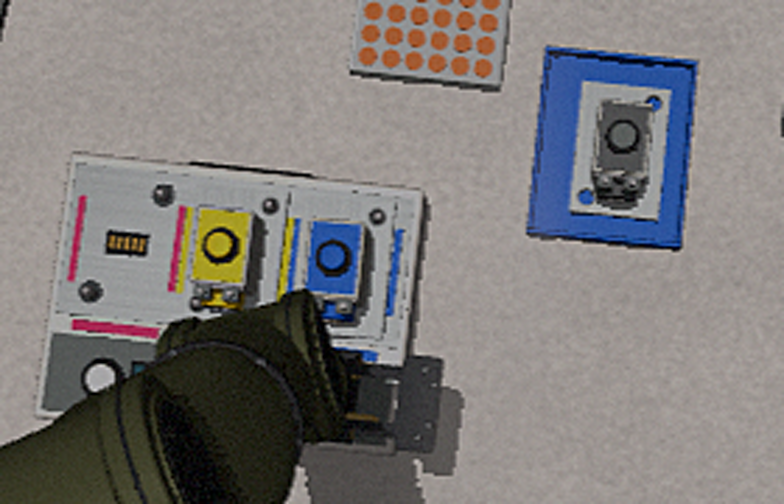

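Both pumps sit on their bays (yellow key at 219,243; blue at 333,257) and the worn pump is in mid-tray (622,136). I'll press start.

```bash
python3 -m creep '[[[0,1,5],0],[[0,1,4],0],[[0,0,4],0],[[0,0,3],0],[[0,0,2],0]]'
python3 -m creep '[[[0,0,1],0],[[0,0,0.6],0],[[0,0,0],0],[[0,0,0],0],[[0,0,0],0]]'
```

```text
t: 46.7
position: [0.4576, 0.1435, 0.0501]
eef_rot: [180.0, 0.0, -6.7]
ft_force: [-1.6, -1.6, 22.4]
opening: 0.0006
grasp_force: 11.5
t: 47.2
position: [0.4576, 0.1435, 0.0501]
eef_rot: [-180.0, -0.0, -6.7]
ft_force: [-1.9, -0.1, 22.0]
opening: 0.0008
grasp_force: 10.7
```

```bash
python3 -m creep '[[[0,0,-10],0],[[0,0,-30],0],[[0,0,-50],0],[[0,0,-50],0],[[0,0,-50],0]]'
python3 -m creep '[[[0,0,0],0],[[0,0,0],0],[[0,0,0],0],[[0,0,0],0],[[0,0,0],0]]'
python3 - <<'E'
from h import *
p=camera('wrist');save(p,'w12')
for l,z in(("prime_yellow_top",.119),("prime_blue_top",.119),("pump_worn_mid",.04)): print(l,pt(p,l,z))
p=camera('top');print(pt(p,'pump_worn_mid',.04))
print(get_state()["ft_force"],close_job())
E
```

```text
t: 47.7
position: [0.457, 0.1438, 0.2404]
eef_rot: [180.0, 0.0, -6.6]
ft_force: [1.3, 0.8, -0.9]
opening: 0.0005
grasp_force: 0.0
t: 48.2
position: [0.4569, 0.1436, 0.2373]
eef_rot: [179.9, 0.1, -6.7]
ft_force: [0.4, -0.3, -0.1]
opening: 0.0006
grasp_force: 0.0
prime_yellow_top [(0.96, [185.0, 98.0], [0.5736, 0.2249, 0.119])]
prime_blue_top [(0.77, [306.0, 92.0], [0.5674, 0.1372, 0.119])]
pump_worn_mid [(0.47, [203.0, 100.0], [0.5824, 0.2355, 0.04])]
[(0.87, [345.0, 200.0], [0.6685, -0.094, 0.04])]
the job is handed in; nothing more can be done
[-0.62869964  0.73449612  0.51592213] None
```

The job is handed in, with no verdict returned: I pressed standby, put the worn pump in the tray (re-centring it after it was knocked), seated the yellow and blue modules flush (pink was absent), then pressed their priming keys and start in order.

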